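# Brush the lint filter and draw it out to its click notch

### The arm

A 7-joint arm with a two-finger parallel gripper is mounted at the origin on a cart in front of the work surface, level with it; the furniture and walls round the work are solid. World frame = base frame: x ahead of the robot, y to its left, z up, the work surface at z = 0. Lengths are in m, angles in rad, forces in N, time in s.
With the tool pointing down it reaches from about 0.425 to 0.875 m from the base axis. Payload 4.7 kg.
Tool frame: the origin (TCP) lies midway between the tips of the shut fingers; the grasp point (between the pads) lies 19 mm behind it; z points along the fingers, y is the line along which they close (so a half turn about z gives the same grasp; the last joint's range is limited). The gripper opens to 87 mm and grips with 3 to 60 N. Pads are 19 mm wide; open, the fingers measure 117 mm over their backs; the gripper's body (75 mm by 190 mm) begins 51 mm behind the grasp point.
Start: joints at [1.299, 0.321, -0.07, 1.45, 0.023, 1.371, -0.057], TCP at [0.183, -0.624, 0.223] pointing down, gripper open.
Joint ranges: [-2.86, 2.86], [-0.3, 2.09], [-1.38, 1.24], [0.06, 2.45], [-1.56, 4.7], [0.09, 2.05], [-2.69, 2.69]. Speed limits (rad/s): [2.57, 2.57, 3.14, 3.14, 3.14, 3.14, 3.14].

### API

Orientations are given as a rotation vector (axis times angle).
In Python, from bench import ctrl gives the robot as it stands. The module is installed in compiled form; this text tells all that it offers.
- The arm moves only by the shell command python3 -m handwheel 'ROWS' [FORCE]. ROWS is JSON, a list of rows, each a list of 7 numbers: the finger opening in m, from 0 to 0.087, then the shift along the tool's x, y, z in m, then the turn, a rotation vector about the tool's x, y, z in degrees. A call has 1 to 12 rows; each row shifts and turns the commanded pose from where the row before left it, along the tool's axes as they then stand; what a row does not reach is not made up. A row lasts 1/8 s, in which the tool goes at most 62.5 mm and 10.7 degrees, less where a joint would pass 70% of its speed; a pose out of reach is approached as far as the arm can. A call is refused whole if a number of a shift passes 0.0625 or a number of a turn 10.7, either way. A call with a gripper value outside its range is refused whole. The fingers move at their own pace and stop on an object; FORCE is the grip in N (left out, the last holds). Time passes only in rows, so rows that do not move let the fingers close. It gives the time, the measured TCP pose, the force, the opening and the grip force at its end, in the units of the state.
- ctrl.get_state(): the state, without advancing time (a new reading comes with each control period).
- ctrl.get_image(name): name is "scene" or "side" or "wrist"; returns (picture, depth): 480x640x3 uint8, blue, green, red; 480x640 float32, m along the optical axis (not along the pixel's ray), 0 where there is no reading.
- ctrl.camera_info(name): a dict with "intrinsics" (3x3 intrinsics, pixels), "R" (3x3) and "t" (3): a world point X has camera coordinates R X + t. Camera axes: x right, y down, z forward; pixel columns grow to the right and rows downward; lengths in m; the calibration is good to about 2 mm. A picture is of the moment at which its call begins: read the wrist's pose just before it. camera_info takes no time and is no camera call; for the wrist camera it gives the pose at the moment of the call.
- ctrl.close_job(): hands the job in; it is judged then, once.
The state is a dict: "time": time; "joint_positions": joint angles; "qd": joint speeds; "joint_torque": joint torques, N m; "position": TCP position; "tool_rot": TCP orientation; "ft_force": force on the tool from outside, world axes, zero at the start; "torque": the same for the moment, N m; "grip_width": opening from 0.0 (shut) to 1.0 (fully open); "grip_force": force on a finger pad.
Only numpy, scipy, OpenCV 4.12 (cv2) and the standard library are available. Lean on these libraries where they do the work, as an engineer would, in place of code of your own. Each camera call takes 0.05 s, during which the arm holds its last target. There are 200 camera calls.

### The job

Clean the dryer's lint filter in the white bench-top cleaner: take the black crank knob of the blue brush wheel and turn the wheel clockwise, seen from above, through at least one full turn, leaving the filter in place under the brush meanwhile. Then draw the filter out along its rail by its upright orange handle until you feel its spring ball click and settle into the notch of the brass clip, without stopping short or going on past it, and finish there still gripping the handle: the program ends holding the filter still at the notch. Leave the other things on the worktop where they are.

Things in the scene. Friction and masses are not known exactly. Their poses are not given: they have to be found in the camera images.
- cleaner: The fixed lint-filter cleaner: white bed 150 x 430 x 12 mm, two guide rails 28 mm high, a portal (149 x 44 mm, top at 68 mm) carrying the wheel. Origin on the worktop under the wheel's axis; z up, y along the rail: the filter is drawn out towards its -y. The bed reaches from +85 mm to -345 mm along y. Place and yaw vary.
- wheel_axis (a point): Point on the vertical axis of the blue brush wheel, 112 mm above the worktop (the height at which to grip the crank knob). The wheel is 116 mm across, its upper rim 86 mm above the worktop; the highest point of its hub is at 91 mm.
- crank_grip (a point): Grip point on the axis of the upright black crank knob, 112 mm above the worktop. The knob is a round post of 24 mm diameter, 87 to 132 mm above the worktop, 43 mm from the wheel's axis; it spins freely on its own pin, so the gripper can keep its orientation while carrying it round. At the start it may stand at any side of the wheel.
- brush_wheel (a joint): Angle of the brush wheel in rad: 0 at the start, grows clockwise seen from above, 6.28 after a full turn; the wheel can go on to two turns. It turns with a friction of about 0.04 N m (1 N at the knob) and stays where it is left.
- filter: Grey filter cassette, a screen frame 98 x 120 mm with a tongue and handle towards -y, its top 25 mm above the worktop; axes as the cleaner's. It slides along the rail only, friction about 1.5 N. Origin at the frame's centre underside: at the start 0 to 25 mm out from the wheel's axis, 180 mm at the end stop; at the notch 115 to 145 mm, different in each run.
- handle_grip (a point): Grip point in the middle of the filter's upright orange handle, 61.5 mm above the worktop, 145 mm beyond the filter's origin along the rail. The handle is 30 mm (across the rail) by 16 mm (along it), from 23.5 to 81.5 mm above the worktop. The brass clip beside the tongue is 28 mm high.
- ball_seat (a point): Centre of the 10 mm steel spring ball at the side of the filter's tongue (towards +x of the cleaner), when sprung out; it moves with the filter, 45 mm nearer the wheel than the handle.
- notch (a point): Where ball_seat lies when the ball rests in the notch, between two ridges of the brass clip (15 x 30 x 16 mm). From 14 mm before it the ball rides up the first ridge: the pull rises to about 6 to 10 N; past the crest, 7 mm before the notch, the ball draws the filter on into the notch; going on, a second ridge resists alike, its crest 7 mm past.
- scrub_brush: Loose wooden scrubbing brush, 57 x 150 x 43 mm, a bystander; origin under its centre.
- peg_1: Loose clothes peg, 15 x 72 x 12 mm, a bystander; origin under its centre.
- peg_4: Loose pink clothes peg, 15 x 72 x 12 mm, a bystander; origin under its centre.

How it is judged:
By the outcome, as a careful person would: the job done as asked, in the order asked, and still so for the second after the job is handed in, while the arm keeps its last pose, push and grip.
It also fails if it takes over 61 s, if anything falls off the work surface, if the arm or the gripper's body presses on something with over 40 N, if the wrist force passes 120 N, or if a joint passes its speed limit or range.

## Working session

There is one attempt and no reset: what is moved stays moved. The work goes in short steps, Python scripts to look and compute and a shell command to move; the robot and the scene stay as the last step left them, time stands still between calls to the robot, and variables do not carry over. Pictures are saved under pics/ and viewed, at most 10 in all, crops included, and the job is handed in when it is done.

```bash
mkdir -p pics; python3 - <<'E'
from bench import ctrl
import cv2,numpy as np
s=ctrl.get_state();print({k:np.round(v,3).tolist() for k,v in s.items()})
for n in("scene","side"):
    p,d=ctrl.get_image(n);cv2.imwrite(f"pics/{n}0.png",p);np.save(f"pics/{n}0.npy",d)
    c=ctrl.camera_info(n);print(n,np.round(c["intrinsics"],1).tolist(),np.round(-c["R"].T@c["t"],3))
E
```

```text
{'time': 0.0, 'joint_positions': [1.299, 0.322, -0.07, 1.452, 0.023, 1.371, -0.057], 'qd': [-0.002, 0.001, -0.002, -0.001, -0.0, 0.001, 0.001], 'joint_torque': [0.0, -49.13, -0.404, -31.253, -0.064, 0.044, 0.0], 'position': [0.183, -0.623, 0.221], 'tool_rot': [-3.108, -0.447, 0.001], 'ft_force': [-0.287, 0.343, 0.354], 'torque': [0.015, 0.008, 0.017], 'grip_force': 0.0, 'grip_width': 1.002}
scene [[449.5, 0.0, 323.5], [0.0, 449.5, 239.9], [0.0, 0.0, 1.0]] [-0.336  0.536  0.544]
side [[436.5, 0.0, 321.0], [0.0, 436.5, 241.1], [0.0, 0.0, 1.0]] [ 0.553 -0.639  1.236]
```

View pics/scene0.png

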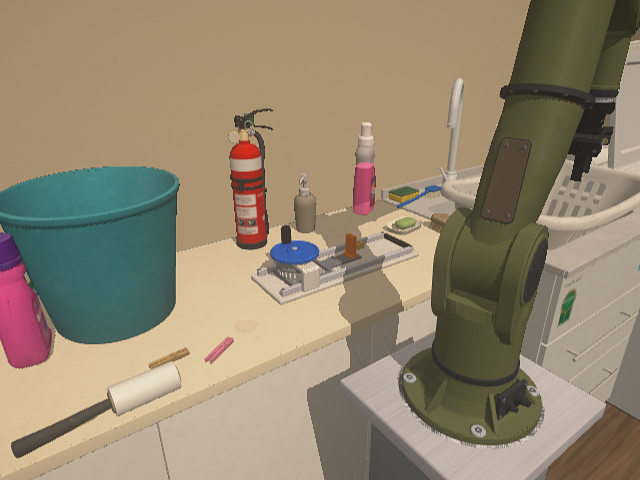

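View pics/side0.png

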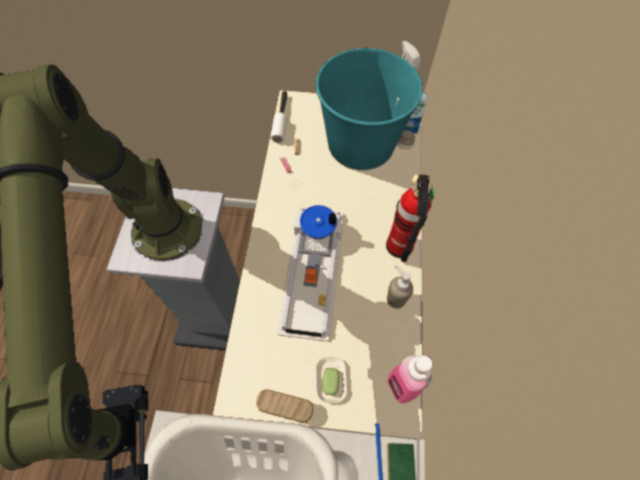

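The side view shows the blue wheel at (318,222), its black knob at (333,218), the orange handle at (311,275) and the brass clip at (322,300). The cleaner's rail runs down the image, towards world -y. The scene view shows the same things around (295,255), with the knob at (286,235) and the handle at (350,246).

```bash
cat > h.py <<'E'
from bench import ctrl
import cv2,numpy as np
from scipy.optimize import least_squares
def cloud(p,d,c):
    v,u=np.mgrid[:480,:640];K=c["intrinsics"]
    P=np.dstack([(u-K[0,2])/K[0,0]*d,(v-K[1,2])/K[1,1]*d,d])
    return (P-c["t"])@c["R"]
def ray(uv,z,c):
    K=c["intrinsics"];o=-c["R"].T@c["t"]
    r=c["R"].T@np.linalg.solve(K,[uv[0],uv[1],1]);return o+r*(z-o[2])/r[2]
def hsv(p):return cv2.cvtColor(p,cv2.COLOR_BGR2HSV)
def circ(xy,r=None):
    f=lambda q:np.hypot(*(xy-q[:2]).T)-(q[2] if r is None else r)
    return least_squares(f,[*xy.mean(0),.05],loss='soft_l1',f_scale=.002).x
def masks(p):
    h=hsv(p)
    return {'blue':cv2.inRange(h,(108,150,60),(125,255,255)),'orange':cv2.inRange(h,(5,170,70),(15,255,255)),'black':cv2.inRange(h,(0,0,0),(180,255,45)),'brass':cv2.inRange(h,(16,130,80),(24,255,255))}
E
python3 - <<'E'
from h import *
for n in("side","scene"):
    p=cv2.imread(f"pics/{n}0.png");d=np.load(f"pics/{n}0.npy");c=ctrl.camera_info(n);W=cloud(p,d,c);M=masks(p)
    roi=(W[...,0]>.35)&(W[...,0]<.8)&(W[...,1]>-.4)&(W[...,1]<.25)&(d>0)&(W[...,2]<.2)
    for k,m in M.items():
        m=((m>0)&roi).astype(np.uint8);N,l,st,ce=cv2.connectedComponentsWithStats(m)
        for i in range(1,N):
            if st[i,4]<15: continue
            q=W[l==i];print(n,k,st[i].tolist(),np.round(np.median(q,0),4),'z',np.round(np.percentile(q[:,2],[2,50,98]),3))
            if k=='blue' and st[i,4]>150:
                hull=cv2.convexHull(np.argwhere(l==i)[:,::-1].astype(np.int32))[:,0]
                X=np.array([ray(u,.086,c)[:2] for u in hull]);print('  wheel circ',circ(X).round(4))
            if k in('orange','black'):
                t=q[:,2]>np.percentile(q[:,2],98)-.008
                print('  top',q[t].mean(0).round(4),q[t].min(0).round(4),q[t].max(0).round(4))
E
```

```text
side blue [301, 206, 35, 32, 823] [0.4824 0.027  0.085 ] z [0.08  0.085 0.11 ]
  wheel circ [0.4851 0.0334 0.0553]
side orange [306, 269, 11, 14, 127] [ 0.4843 -0.1398  0.0659] z [0.027 0.066 0.084]
  top [ 0.4831 -0.1348  0.081 ] [ 0.4701 -0.1421  0.0767] [ 0.4958 -0.126   0.0871]
side black [330, 214, 6, 10, 49] [0.5289 0.0241 0.1275] z [0.103 0.128 0.137]
  top [0.5274 0.0277 0.1323] [0.5217 0.0175 0.1294] [0.5337 0.0359 0.1377]
side black [398, 232, 18, 29, 134] [ 0.7563 -0.0393  0.0987] z [0.027 0.099 0.194]
  top [ 0.7569 -0.0393  0.1939] [ 0.7534 -0.0401  0.1875] [ 0.7604 -0.0381  0.1999]
side black [287, 330, 33, 6, 58] [ 0.4799 -0.2985  0.0281] z [0.025 0.028 0.034]
  top [ 0.4801 -0.2988  0.0291] [ 0.4344 -0.3018  0.0261] [ 0.5256 -0.2958  0.0357]
side brass [319, 295, 7, 10, 51] [ 0.5235 -0.1964  0.0288] z [0.024 0.029 0.036]
scene blue [271, 241, 48, 22, 725] [0.4749 0.044  0.0843] z [0.082 0.084 0.089]
  wheel circ [0.4775 0.0411 0.0566]
scene orange [344, 234, 14, 24, 212] [ 0.4744 -0.1242  0.054 ] z [0.028 0.054 0.083]
  top [ 0.4782 -0.1263  0.0792] [ 0.4669 -0.1341  0.075 ] [ 0.4955 -0.1223  0.0833]
scene brass [356, 241, 8, 8, 51] [ 0.5174 -0.1927  0.0238] z [0.015 0.024 0.03 ]
```

```bash
python3 -m handwheel '[[0.087,0.02,-0.02,-0.02,0,0,0],[0.087,0.036,-0.035,-0.02,0,0,0],[0.087,0.038,-0.036,-0.02,0,0,0],[0.087,0.038,-0.036,-0.02,0,0,0],[0.087,0.038,-0.036,-0.02,0,0,0],[0.087,0.038,-0.036,-0.02,0,0,0],[0.087,0.038,-0.036,-0.01,0,0,0],[0.087,0.038,-0.036,0,0,0,0],[0.087,0.038,-0.036,0,0,0,0],[0.087,0.038,-0.036,0,0,0,0],[0.087,0.038,-0.036,0,0,0,0],[0.087,0.034,-0.034,0,0,0,0]]' && python3 -m handwheel '[[0.087,0,0,0,0,0,8],[0.087,0,0,0,0,0,8.3],[0.087,0,0,0,0,0,0],[0.087,0,0,0,0,0,0]]'; python3 - <<'E'
from h import *
s=ctrl.get_state();print(s['time'],np.round(s['position'],4),np.round(s['tool_rot'],3))
c=ctrl.camera_info("wrist");p,d=ctrl.get_image("wrist");cv2.imwrite("pics/w1.png",p);np.savez("pics/w1.npz",d=d,**c)
print(np.round(-c["R"].T@c["t"],3),c["R"].round(2).tolist())
E
```

```text
time: 1.6
position: [0.4817, -0.1038, 0.3523]
tool_rot: [3.109, 0.448, -0.0]
ft_force: [0.7, 0.0, -1.0]
grip_width: 0.998
grip_force: 0.0
time: 2.1
position: [0.4811, -0.1057, 0.3523]
tool_rot: [-3.141, -0.005, 0.001]
ft_force: [-0.1, -0.6, -0.7]
grip_width: 0.996
grip_force: 0.0
2.1 [ 0.4811 -0.1057  0.3523] [-3.141e+00 -5.000e-03  1.000e-03]
[ 0.566 -0.106  0.514] [[0.0, -1.0, 0.0], [-0.95, -0.0, 0.3], [-0.3, -0.0, -0.95]]
```

View pics/w1.png

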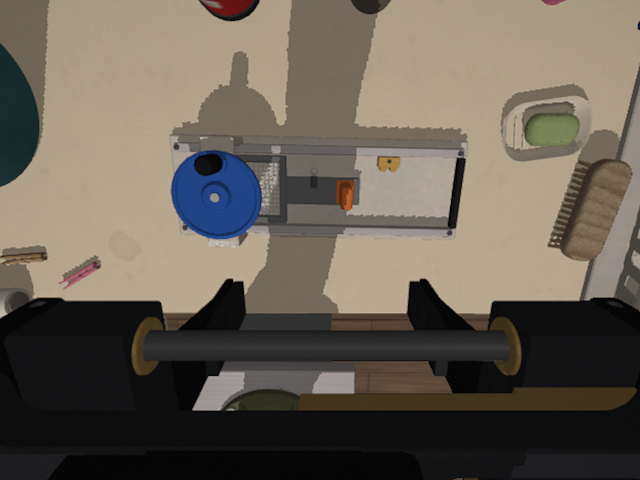

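The wrist view shows the wheel centred at (216,194), the knob at (208,163), the handle at (346,194), the clip at (389,163) and the end bar at (457,194). The rail is nearly horizontal in the image.

```bash
cat > m.py <<'E'
from h import *
def measure(p,d,c,show=True):
    W=cloud(p,d,c);M=masks(p);out={}
    roi=(W[...,0]>.35)&(W[...,0]<.65)&(W[...,1]>-.4)&(W[...,1]<.25)&(d>0)&(W[...,2]<.16)&(W[...,2]>.01)
    for k,m in M.items():
        m=((m>0)&roi).astype(np.uint8);N,l,st,ce=cv2.connectedComponentsWithStats(m)
        for i in range(1,N):
            if st[i,4]<40: continue
            q=W[l==i];print(k,st[i].tolist(),ce[i].round(1),np.round(np.median(q,0),4),'z',np.round(np.percentile(q[:,2],[2,98]),3))
            zt=np.percentile(q[:,2],95);t=q[q[:,2]>zt-.006];print('   top',t.mean(0).round(4),t.min(0).round(4),t.max(0).round(4))
            if k=='blue':
                h=cv2.convexHull(np.argwhere(l==i)[:,::-1].astype(np.int32))[:,0]
                X=np.array([ray(u,.084,c)[:2] for u in h]);print('   circ',circ(X).round(4))
    return W,M
E
python3 - <<'E'
from m import *
p=cv2.imread("pics/w1.png");z=np.load("pics/w1.npz");c={k:z[k] for k in("intrinsics","R","t")};d=z['d']
W,M=measure(p,d,c)
# knob top face and handle top face by ray: mask rows
q=W[(M['black']>0)&(W[...,2]>.125)&(W[...,2]<.14)&(W[...,1]>-.05)];print('knobtop circ',len(q),circ(q[:,:2],None).round(4),((q.min(0)+q.max(0))/2).round(4))
# long edges of the bed: white pixels vs. table by depth height
B=((W[...,2]>.006)&(W[...,2]<.04)&(W[...,0]>.36)&(W[...,0]<.62)&(W[...,1]>-.36)&(W[...,1]<.14)&(d>0)).astype(np.uint8)
N,l,st,ce=cv2.connectedComponentsWithStats(B);i=1+st[1:,4].argmax();q=W[l==i][:,:2].astype(np.float32)
r=cv2.minAreaRect(q*1000);print('bed rect',r)
E
```

```text
blue [172, 151, 89, 88, 5579] [216.8 196.8] [0.4861 0.0316 0.0832] z [0.081 0.088]
   top [0.486  0.0342 0.084 ] [ 0.4307 -0.0214  0.0815] [0.5436 0.0916 0.131 ]
   circ [0.4874 0.0346 0.0571]
orange [336, 180, 18, 30, 448] [344.4 193.7] [ 0.4888 -0.1307  0.079 ] z [0.028 0.082]
   top [ 0.4856 -0.1318  0.0804] [ 0.4698 -0.1401  0.0763] [ 0.4993 -0.1243  0.0831]
black [194, 154, 28, 22, 476] [207.9 164.1] [0.5311 0.0269 0.1286] z [0.095 0.132]
   top [0.5305 0.0307 0.1301] [0.5192 0.0213 0.126 ] [0.5412 0.0409 0.1331]
black [448, 158, 17, 70, 573] [456.  192.2] [ 0.4845 -0.2944  0.0269] z [0.02  0.029]
   top [ 0.4835 -0.2954  0.0269] [ 0.4313 -0.3016  0.0229] [ 0.5325 -0.29    0.0301]
black [310, 177, 8, 11, 69] [313.4 181.8] [ 0.498  -0.0876  0.0255] z [0.023 0.027]
   top [ 0.498  -0.0881  0.0254] [ 0.4902 -0.0932  0.0221] [ 0.5051 -0.0832  0.0277]
brass [378, 157, 21, 15, 249] [388. 163.] [ 0.5252 -0.1933  0.0275] z [0.025 0.03 ]
   top [ 0.5251 -0.1937  0.0275] [ 0.514  -0.2079  0.0244] [ 0.5336 -0.1791  0.0309]
knobtop circ 304 [0.5304 0.0308 0.0073] [0.5301 0.0311 0.1291]
bed rect ((484.489990234375, -136.7657928466797), (344.7280578613281, 150.07412719726562), 88.99012756347656)
```

```bash
python3 -m handwheel '[[0.087,0.012,-0.034,0.02,0,0,1],[0.087,0.012,-0.034,0.04,0,0,0],[0.087,0.012,-0.034,0.04,0,0,0],[0.087,0.011,-0.034,0.04,0,0,0],[0.087,0,0,0.02,0,0,0],[0.087,0,0,0,0,0,0],[0.087,0,0,0,0,0,0]]'; python3 - <<'E'
from m import *
s=ctrl.get_state();print(s['time'],np.round(s['position'],4),np.round(s['tool_rot'],4))
c=ctrl.camera_info("wrist");p,d=ctrl.get_image("wrist");cv2.imwrite("pics/w2.png",p)
W,M=measure(p,d,c)
q=W[(M['black']>0)&(W[...,2]>.127)&(W[...,2]<.14)&(W[...,1]>-.05)&(W[...,0]>.5)];print('knobtop',len(q),q.mean(0),q.min(0),q.max(0))
E
```

```text
time: 3.02
position: [0.5305, 0.0292, 0.1935]
tool_rot: [3.141, -0.026, 0.002]
ft_force: [0.1, -0.5, -0.2]
grip_width: 1.0
grip_force: 0.0
3.025 [0.5305 0.0292 0.1935] [ 3.1412e+00 -2.6500e-02  2.1000e-03]
blue [254, 221, 130, 109, 10340] [318.7 281. ] [0.4902 0.037  0.0832] z [0.082 0.088]
   top [0.4905 0.0356 0.0839] [ 0.4412 -0.0213  0.0816] [0.5453 0.0923 0.1272]
   circ [0.4882 0.0354 0.0571]
orange [467, 247, 50, 51, 1640] [492.  270.9] [ 0.4893 -0.1251  0.0633] z [0.028 0.082]
   top [ 0.4862 -0.1303  0.0801] [ 0.4705 -0.1393  0.0756] [ 0.4997 -0.1234  0.0826]
black [345, 215, 56, 1, 56] [372.5 215. ] [ 0.5354 -0.0185  0.0234] z [0.022 0.024]
   top [ 0.5354 -0.0184  0.0234] [ 0.5349 -0.0463  0.0218] [0.5361 0.0093 0.0247]
black [614, 214, 26, 91, 1179] [629.8 266.8] [ 0.472  -0.2924  0.0233] z [0.015 0.029]
   top [ 0.4676 -0.2938  0.0261] [ 0.4328 -0.3017  0.0223] [ 0.5163 -0.2896  0.0294]
black [306, 229, 31, 42, 1042] [321.2 249.7] [0.5357 0.032  0.1291] z [0.098 0.132]
   top [0.5319 0.0323 0.13  ] [0.5192 0.0214 0.1258] [0.5416 0.043  0.1328]
black [401, 241, 70, 16, 203] [437.2 246.5] [ 0.5032 -0.0865  0.0248] z [0.021 0.028]
   top [ 0.5008 -0.0867  0.0244] [ 0.4901 -0.121   0.021 ] [ 0.5066 -0.0486  0.0279]
brass [527, 215, 37, 20, 518] [546.1 223.6] [ 0.5245 -0.1914  0.0274] z [0.02  0.029]
   top [ 0.525  -0.1929  0.0274] [ 0.5137 -0.2086  0.0229] [ 0.534  -0.1785  0.0297]
knobtop 634 [0.53154423 0.03243191 0.13034006] [0.51995086 0.02139083 0.12700258] [0.54118661 0.04303542 0.13278958]
```

View pics/w2.png

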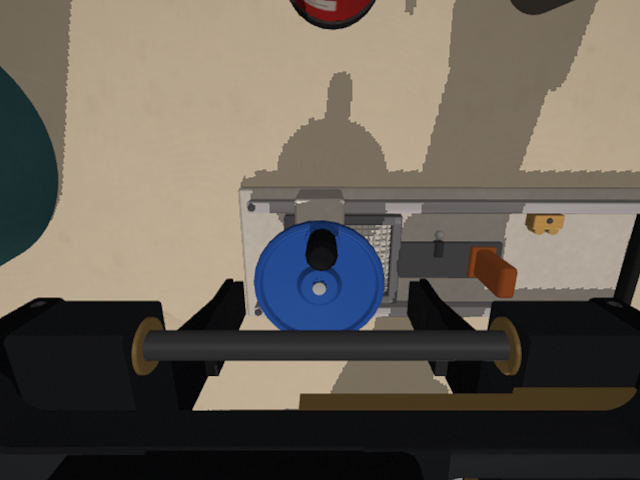

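The wrist view shows the knob's top at about (321,240), between the open fingers. The ball is at (439,236) and the clip at (546,223). The way down to the knob is clear.

```bash
python3 -m handwheel '[[0.087,0,-0.003,0.02,0,0,0],[0.087,0,0,0.03,0,0,0],[0.087,0,0,0.03,0,0,0],[0.087,0,0,0.018,0,0,0],[0.06,0,0,0,0,0,0],[0.02,0,0,0,0,0,0],[0.015,0,0,0,0,0,0],[0.015,0,0,0,0,0,0],[0.015,0,0,0,0,0,0]]' 20
```

```text
time: 4.2
position: [0.5301, 0.0328, 0.0949]
tool_rot: [3.141, -0.025, 0.001]
ft_force: [0.4, 0.2, 0.4]
grip_width: 0.517
grip_force: 0.0
```

```bash
python3 -m handwheel '[[0.015,0,0,0,0,0,0],[0.015,0,0,0,0,0,0],[0.015,0,0,0,0,0,0],[0.015,0,0,0,0,0,0]]'; python3 -c "
import numpy as np
a=np.radians(3+15*np.arange(29));d=np.diff(43*np.c_[np.cos(a),np.sin(a)],axis=0);print(d.round(1).tolist())"
```

```text
time: 4.7
position: [0.5299, 0.0328, 0.0945]
tool_rot: [3.141, -0.025, -0.0]
ft_force: [-0.3, -0.1, -0.0]
grip_width: 0.262
grip_force: 20.0
[[-2.0, 11.0], [-4.8, 10.1], [-7.3, 8.5], [-9.3, 6.4], [-10.6, 3.7], [-11.2, 0.9], [-11.0, -2.0], [-10.1, -4.8], [-8.5, -7.3], [-6.4, -9.3], [-3.7, -10.6], [-0.9, -11.2], [2.0, -11.0], [4.8, -10.1], [7.3, -8.5], [9.3, -6.4], [10.6, -3.7], [11.2, -0.9], [11.0, 2.0], [10.1, 4.8], [8.5, 7.3], [6.4, 9.3], [3.7, 10.6], [0.9, 11.2], [-2.0, 11.0], [-4.8, 10.1], [-7.3, 8.5], [-9.3, 6.4]]
```

```bash
python3 -m handwheel '[[0.015,-0.002,0.011,0,0,0,0],[0.015,-0.0048,0.0101,0,0,0,0],[0.015,-0.0073,0.0085,0,0,0,0],[0.015,-0.0093,0.0064,0,0,0,0],[0.015,-0.0106,0.0037,0,0,0,0],[0.015,-0.0112,0.0009,0,0,0,0]]'; python3 -m handwheel '[[0.015,-0.011,-0.002,0,0,0,0],[0.015,-0.0101,-0.0048,0,0,0,0],[0.015,-0.0085,-0.0073,0,0,0,0],[0.015,-0.0064,-0.0093,0,0,0,0],[0.015,-0.0037,-0.0106,0,0,0,0],[0.015,-0.0009,-0.0112,0,0,0,0]]'
```

```text
time: 5.45
position: [0.4835, -0.0069, 0.0945]
tool_rot: [-3.141, 0.025, -0.001]
ft_force: [1.7, 5.3, -2.1]
grip_width: 0.27
grip_force: 20.0
time: 6.2
position: [0.444, 0.0384, 0.0945]
tool_rot: [3.14, -0.026, -0.0]
ft_force: [5.6, -1.8, -5.0]
grip_width: 0.265
grip_force: 20.0
```

```bash
python3 -m handwheel '[[0.015,0.002,-0.011,0,0,0,0],[0.015,0.0048,-0.0101,0,0,0,0],[0.015,0.0073,-0.0085,0,0,0,0],[0.015,0.0093,-0.0064,0,0,0,0],[0.015,0.0106,-0.0037,0,0,0,0],[0.015,0.0112,-0.0009,0,0,0,0]]'; python3 -m handwheel '[[0.015,0.011,0.002,0,0,0,0],[0.015,0.0101,0.0048,0,0,0,0],[0.015,0.0085,0.0073,0,0,0,0],[0.015,0.0064,0.0093,0,0,0,0],[0.015,0.0037,0.0106,0,0,0,0],[0.015,0.0009,0.0112,0,0,0,0]]'; python3 -m handwheel '[[0.015,-0.002,0.011,0,0,0,0],[0.015,-0.0048,0.0101,0,0,0,0],[0.015,-0.0073,0.0085,0,0,0,0],[0.015,-0.0093,0.0064,0,0,0,0],[0.015,0,0,0,0,0,0]]'
```

```text
time: 6.95
position: [0.4906, 0.079, 0.0945]
tool_rot: [-3.141, 0.025, 0.001]
ft_force: [-1.6, -2.2, 2.2]
grip_width: 0.267
grip_force: 20.0
time: 7.7
position: [0.5299, 0.0323, 0.0945]
tool_rot: [-3.141, 0.025, 0.0]
ft_force: [-3.2, 1.9, 1.7]
grip_width: 0.268
grip_force: 20.0
time: 8.32
position: [0.5046, -0.0032, 0.0945]
tool_rot: [3.141, -0.026, -0.002]
ft_force: [-2.3, 3.3, 0.2]
grip_width: 0.268
grip_force: 20.0
```

```bash
python3 -m handwheel '[[0.05,0,0,0,0,0,0],[0.087,0,0,0,0,0,0],[0.087,0,0,0,0,0,0],[0.087,0,0,-0.02,0,0,0],[0.087,0,0,-0.04,0,0,0],[0.087,0,0,-0.045,0,0,0],[0.087,-0.004,0.032,0,0,0,0],[0.087,-0.004,0.032,0,0,0,0],[0.087,-0.004,0.032,0,0,0,0],[0.087,-0.0046,0.032,0,0,0,0],[0.087,0,0,0,0,0,0],[0.087,0,0,0,0,0,0]]'; python3 - <<'E'
from m import *
s=ctrl.get_state();print(s['time'],np.round(s['position'],4),np.round(s['tool_rot'],4))
c=ctrl.camera_info("wrist");p,d=ctrl.get_image("wrist");cv2.imwrite("pics/w3.png",p)
W,M=measure(p,d,c)
E
```

```text
time: 9.82
position: [0.4875, -0.1299, 0.1995]
tool_rot: [-3.141, 0.025, -0.0]
ft_force: [0.5, 0.4, -0.0]
grip_width: 1.004
grip_force: 0.0
9.825 [ 0.4875 -0.1299  0.1995] [-3.1411e+00  2.4700e-02 -3.0000e-04]
blue [66, 172, 137, 127, 11876] [131.6 235.4] [0.4884 0.0385 0.0832] z [0.081 0.088]
   top [0.4892 0.0374 0.0838] [ 0.4304 -0.0221  0.0813] [0.5443 0.0919 0.1312]
   circ [0.4876 0.034  0.0576]
orange [316, 207, 25, 47, 1010] [328.3 227.9] [ 0.4907 -0.1324  0.0786] z [0.028 0.082]
   top [ 0.4859 -0.1325  0.0805] [ 0.4703 -0.1401  0.0761] [ 0.4994 -0.1251  0.083 ]
black [474, 173, 27, 97, 1270] [486.5 219.7] [ 0.4852 -0.294   0.0268] z [0.018 0.029]
   top [ 0.4842 -0.2954  0.0268] [ 0.4305 -0.3022  0.0226] [ 0.5323 -0.2906  0.0298]
black [280, 202, 10, 16, 125] [284.1 209.1] [ 0.4991 -0.0878  0.0254] z [0.023 0.027]
   top [ 0.4988 -0.088   0.0254] [ 0.4901 -0.0929  0.0213] [ 0.5062 -0.0836  0.0274]
black [136, 208, 50, 39, 1359] [160.5 226.8] [ 0.5081 -0.0098  0.126 ] z [0.094 0.132]
   top [ 0.5063 -0.0057  0.13  ] [ 0.4944 -0.015   0.1258] [0.5164 0.0044 0.1333]
brass [374, 173, 32, 21, 518] [389.7 181.9] [ 0.525  -0.1929  0.0275] z [0.026 0.029]
   top [ 0.525  -0.1937  0.0275] [ 0.5138 -0.2087  0.0252] [ 0.5339 -0.179   0.0302]
```

View pics/w3.png

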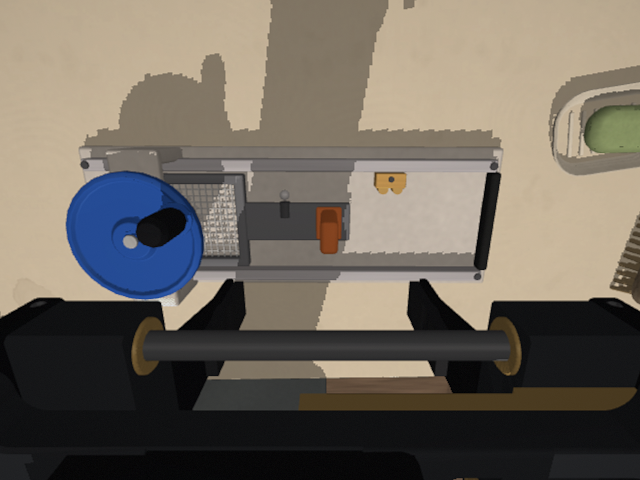

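The wheel now stands 60° past its start angle, with the knob at (160,227), so it has made a full turn plus 60°. The filter hasn't moved: the handle is at (328,228), the ball at (284,195) and the clip at (390,182).

```bash
python3 -m handwheel '[[0.087,-0.0018,0.0026,0.03,0,0,0],[0.087,0,0,0.04,0,0,0],[0.087,0,0,0.04,0,0,0],[0.087,0,0,0.03,0,0,0],[0.087,0,0,0.016,0,0,0],[0.087,0,0,0,0,0,0]]' 40; python3 -m handwheel '[[0.01,0,0,0,0,0,0],[0.01,0,0,0,0,0,0],[0.01,0,0,0,0,0,0],[0.01,0,0,0,0,0,0],[0.01,0,0,0,0,0,0],[0.01,0,0,0,0,0,0],[0.01,0,0,0,0,0,0],[0.01,0,0,0,0,0,0],[0.01,0,0,0,0,0,0]]' 40;python3 - <<'E'
from h import *
p=cv2.imread("pics/w3.png")
cv2.imwrite("pics/w3c.png",cv2.resize(p[150:260,240:440],None,fx=4,fy=4,interpolation=cv2.INTER_CUBIC))
E
```

```text
time: 10.62
position: [0.4851, -0.1322, 0.043]
tool_rot: [-3.141, 0.023, 0.002]
ft_force: [-0.9, 0.4, 0.0]
grip_width: 0.998
grip_force: 0.0
time: 11.75
position: [0.4854, -0.1329, 0.0435]
tool_rot: [-3.141, 0.025, 0.0]
ft_force: [-0.3, 0.5, -0.6]
grip_width: 0.188
grip_force: 40.0
```

View pics/w3c.png

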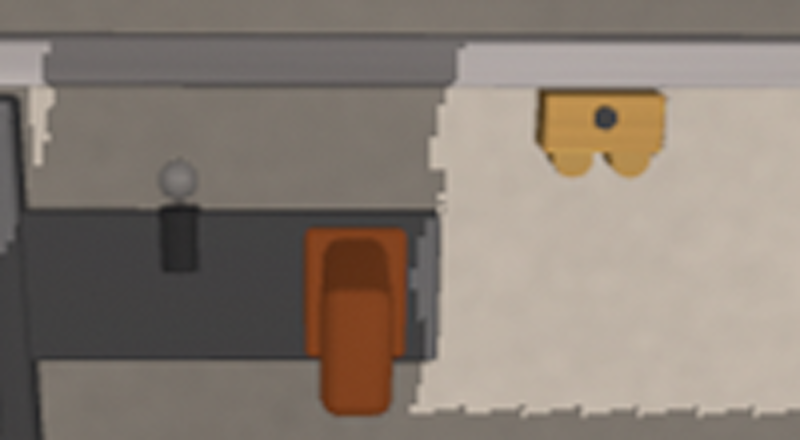

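The crop shows the ball at crop (178,180), which is full-image (284.5,195). The notch gap between the clip's ridges is at crop (601,163), or full-image (390.2,191).

```bash
python3 - <<'E'
from h import *
s=ctrl.get_state();c=ctrl.camera_info("wrist")
o=-c["R"].T@c["t"]+np.array([.4875,-.1299,.1995])-s['position'];c=dict(c);c["t"]=-c["R"]@o
for zb in(.018,.020):
  b=ray((284.5,195),zb,c);n=ray((390.2,191),.028,c);h=ray((390.2,157+0),.028,c)
  print(b.round(4),n.round(4),(n-b).round(4),np.linalg.norm((n-b)[:2]))
E
```

```text
[ 0.5119 -0.0883  0.018 ] [ 0.516  -0.1945  0.028 ] [ 0.0042 -0.1062  0.01  ] 0.10627420029040853
[ 0.5122 -0.0885  0.02  ] [ 0.516  -0.1945  0.028 ] [ 0.0038 -0.1059  0.008 ] 0.10600832013485903
```

```bash
python3 -m handwheel '[[0.01,0,0.006,0,0,0,0],[0.01,0,0.012,0,0,0,0],[0.01,0,0.012,0,0,0,0],[0.01,0,0.012,0,0,0,0],[0.01,0,0.012,0,0,0,0],[0.01,0,0.012,0,0,0,0],[0.01,0,0.01,0,0,0,0],[0.01,0,0.008,0,0,0,0],[0.01,0,0.004,0,0,0,0],[0.01,0,0,0,0,0,0],[0.01,0,0,0,0,0,0]]'; python3 -m handwheel '[[0.01,0,0.002,0,0,0,0],[0.01,0,0,0,0,0,0]]';python3 -m handwheel '[[0.01,0,0.002,0,0,0,0],[0.01,0,0,0,0,0,0]]';python3 -m handwheel '[[0.01,0,0.002,0,0,0,0],[0.01,0,0,0,0,0,0]]'
```

```text
time: 13.12
position: [0.4838, -0.2217, 0.0435]
tool_rot: [3.14, -0.026, -0.0]
ft_force: [-2.5, -1.7, -0.5]
grip_width: 0.181
grip_force: 40.0
time: 13.38
position: [0.4838, -0.2226, 0.0435]
tool_rot: [-3.141, 0.025, 0.001]
ft_force: [-2.3, 1.5, 2.2]
grip_width: 0.179
grip_force: 40.0
time: 13.62
position: [0.4837, -0.2246, 0.0435]
tool_rot: [-3.141, 0.025, 0.001]
ft_force: [-3.0, 2.1, 2.1]
grip_width: 0.176
grip_force: 40.0
time: 13.88
position: [0.4837, -0.225, 0.0435]
tool_rot: [-3.139, 0.024, 0.002]
ft_force: [-3.9, 6.3, 5.2]
grip_width: 0.185
grip_force: 40.0
```

```bash
for i in 1 ; do python3 -m handwheel '[[0.01,0,0.002,0,0,0,0],[0.01,0,0,0,0,0,0]]' ;python3 -m handwheel '[[0.01,0,0.002,0,0,0,0],[0.01,0,0,0,0,0,0]]';python3 -m handwheel '[[0.01,0,0.001,0,0,0,0],[0.01,0,0,0,0,0,0]]';python3 -m handwheel '[[0.01,0,0.001,0,0,0,0],[0.01,0,0,0,0,0,0]]'; done
```

```text
time: 14.12
position: [0.4837, -0.2251, 0.0434]
tool_rot: [-3.137, 0.022, 0.003]
ft_force: [-4.2, 11.1, 6.6]
grip_width: 0.181
grip_force: 40.0
time: 14.38
position: [0.4836, -0.2257, 0.0434]
tool_rot: [-3.135, 0.021, 0.004]
ft_force: [-5.0, 12.3, 7.1]
grip_width: 0.178
grip_force: 40.1
time: 14.62
position: [0.4836, -0.2263, 0.0434]
tool_rot: [-3.135, 0.02, 0.004]
ft_force: [-5.8, 13.6, 8.2]
grip_width: 0.177
grip_force: 40.1
time: 14.88
position: [0.4836, -0.2302, 0.0435]
tool_rot: [-3.139, 0.022, 0.003]
ft_force: [-4.4, 6.5, 4.1]
grip_width: 0.181
grip_force: 40.0
```

```bash
for i in 1 ; do python3 -m handwheel '[[0.01,0,0.001,0,0,0,0],[0.01,0,0,0,0,0,0]]' ;python3 -m handwheel '[[0.01,0,0.001,0,0,0,0],[0.01,0,0,0,0,0,0]]';python3 -m handwheel '[[0.01,0,0.001,0,0,0,0],[0.01,0,0,0,0,0,0]]'; done; python3 -c "
from bench import ctrl;print(ctrl.get_state()['position'],ctrl.get_state()['ft_force'])"
```

```text
time: 15.12
position: [0.4835, -0.2336, 0.0435]
tool_rot: [-3.141, 0.025, 0.001]
ft_force: [-3.7, 2.5, 2.9]
grip_width: 0.182
grip_force: 40.0
time: 15.38
position: [0.4835, -0.2361, 0.0435]
tool_rot: [3.14, -0.026, -0.0]
ft_force: [-3.2, -0.4, 2.1]
grip_width: 0.178
grip_force: 40.0
time: 15.62
position: [0.4835, -0.2373, 0.0435]
tool_rot: [3.14, -0.026, -0.0]
ft_force: [-3.0, -1.7, 1.0]
grip_width: 0.182
grip_force: 40.0
[ 0.48347606 -0.23728361  0.04351015] [-3.04223175 -1.70785734  0.98711739]
```

```bash
for i in 1 ; do python3 -m handwheel '[[0.01,0,0.001,0,0,0,0],[0.01,0,0,0,0,0,0]]' ;python3 -m handwheel '[[0.01,0,0.001,0,0,0,0],[0.01,0,0,0,0,0,0]]';python3 -m handwheel '[[0.01,0,0.001,0,0,0,0],[0.01,0,0,0,0,0,0]]'; done; python3 - <<'E'
from h import *
c=ctrl.camera_info("wrist");p,d=ctrl.get_image("wrist");cv2.imwrite("pics/w4.png",cv2.resize(p[150:290,240:440],None,fx=4,fy=4,interpolation=cv2.INTER_CUBIC))
E
```

```text
time: 15.88
position: [0.4835, -0.2376, 0.0435]
tool_rot: [3.141, -0.026, -0.001]
ft_force: [-4.6, -1.0, 1.9]
grip_width: 0.184
grip_force: 40.0
time: 16.12
position: [0.4835, -0.2378, 0.0435]
tool_rot: [-3.141, 0.025, 0.001]
ft_force: [-5.3, 0.2, 2.5]
grip_width: 0.177
grip_force: 40.0
time: 16.38
position: [0.4835, -0.2384, 0.0435]
tool_rot: [-3.141, 0.025, 0.001]
ft_force: [-4.0, 1.3, 3.5]
grip_width: 0.184
grip_force: 40.0
```

View pics/w4.png

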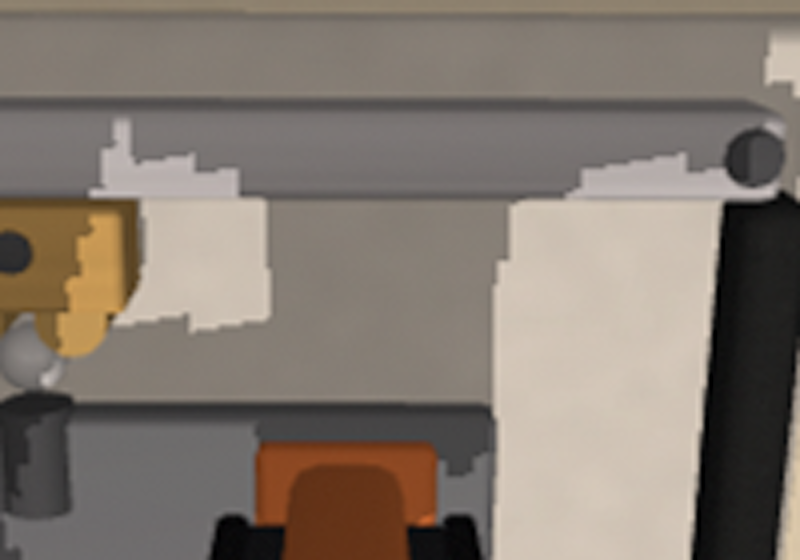

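The crop shows the ball at (33,350), seated against the clip, with one ridge visible on its right at (80,330). I need a crop further left to see both ridges.

```bash
python3 - <<'E'
from h import *
s=ctrl.get_state();print(s['time'],s['position'],s['ft_force'])
c=ctrl.camera_info("wrist");p,d=ctrl.get_image("wrist");cv2.imwrite("pics/w5.png",cv2.resize(p[190:260,200:300],None,fx=8,fy=8,interpolation=cv2.INTER_CUBIC))
for n,uv,z in(("ball",(248,239),.02),("black dot",(243,212.5),.028)): print(n,ray(uv,z,c).round(4))
E
```

```text
16.425 [ 0.48348308 -0.23838057  0.04347666] [-4.92520423  1.37434112  2.44216251]
ball [ 0.5103 -0.1944  0.02  ]
black dot [ 0.5278 -0.1949  0.028 ]
```

View pics/w5.png

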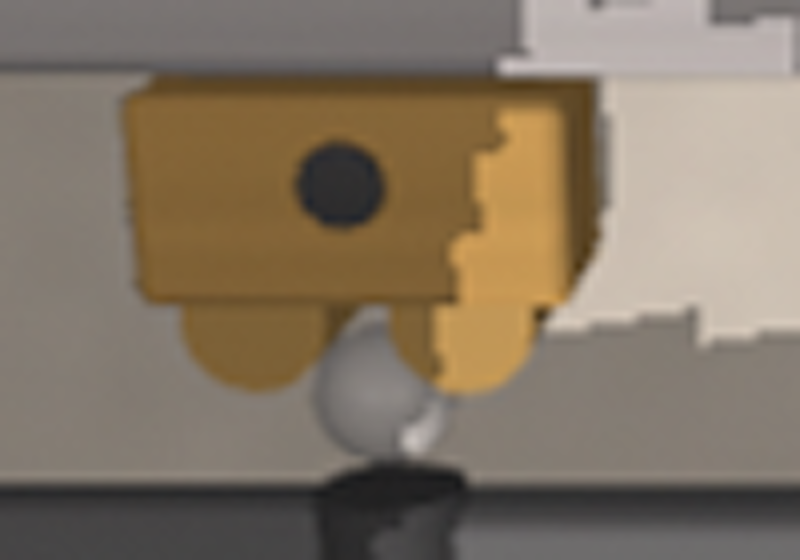

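The crop shows the ball at (383,390), sitting between the clip's two ridges at (255,340) and (475,345). It measures about 0.5 mm from the notch centre, and the remaining pull is within friction. I'll hold, check once more and hand in.

```bash
python3 -m handwheel '[[0.01,0,0,0,0,0,0],[0.01,0,0,0,0,0,0],[0.01,0,0,0,0,0,0],[0.01,0,0,0,0,0,0],[0.01,0,0,0,0,0,0],[0.01,0,0,0,0,0,0]]' && python3 -c "
from bench import ctrl;print(ctrl.close_job())"
```

```text
time: 17.23
position: [0.4835, -0.2384, 0.0435]
tool_rot: [-3.141, 0.025, 0.001]
ft_force: [-5.4, 1.6, 2.0]
grip_width: 0.185
grip_force: 40.0
the job is handed in; nothing more can be done
None
```

I turned the wheel about 420° clockwise, then drew the filter out until its ball clicked into the brass notch, and handed the job in at 17.2 s with the handle still gripped; the camera shows the ball between the ridges, within about 0.5 mm of the notch centre.

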